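Clear the carving mat of plaster drums and bring in the tool caddies

TASK

Make the carving place ready. First clear the mat: with the flat of the hand roll every plaster drum that lies on it across the bench until it lies snugly along the stop rail; do not lift the drums. Then bring in the two tool caddies: roll each along the roller track right up to the end stop, only there lift it off by its handle, and stand it on the mat, lengthways like the mat; leave all other things alone.

Things in the scene. Friction and masses are not known exactly. Their poses are not given: they have to be found in the camera images.
- drum1: plaster column drum lying on its side: white solid cylinder with finely ribbed side, 90 mm diameter, 110 mm long, about 0.75 kg, too thick to grasp; one of 2 or 3 (None: absent). Origin at its centre, 45 mm above the bench; x along its axis; y, z turn as it rolls. Let go, it rolls on for several cm. Starts on the mat, its axis within 0.2 rad of the mat's y
- drum2: plaster column drum lying on its side: white solid cylinder with finely ribbed side, 90 mm diameter, 110 mm long, about 0.75 kg, too thick to grasp; one of 2 or 3 (None: absent). Origin at its centre, 45 mm above the bench; x along its axis; y, z turn as it rolls. Let go, it rolls on for several cm. Starts on the mat, its axis within 0.2 rad of the mat's y
- drum3: plaster column drum lying on its side: white solid cylinder with finely ribbed side, 90 mm diameter, 110 mm long, about 0.75 kg, too thick to grasp; one of 2 or 3 (None: absent). Origin at its centre, 45 mm above the bench; x along its axis; y, z turn as it rolls. Let go, it rolls on for several cm. Starts on the mat, its axis within 0.2 rad of the mat's y
- rail: wooden stop rail, fixed, 580 mm long (y), 55 mm high, 30 mm thick. Origin on the bench at the middle of its face towards the robot; x points out of its back, away from the robot: a drum lying against it has its centre at x = -45 mm. A screw clamp with an upright grip, 145 mm high, stands on it at y = 272 and -272 mm
- mat: flat rubber work mat, 200 mm (x) by 480 mm (y), 1 mm thick, fixed, in front of the stop rail and parallel to it; origin at its centre, axes as the rail's, x away from the robot; its far edge is 105 mm short of the rail
- track: level gravity roller track, fixed: 14 free rollers, 25 mm diameter, 40 mm apart, between side rails 120 mm apart inside. Origin on the bench under the inner face of the end stop; x points along the track away from the stop (560 mm long), y across it, away from the robot. Roller tops 70 mm above the bench, side rails up to 82 mm
- end_stop (a point): middle of the inner face of the track's end stop, on the level of the roller tops; axes as the track's. The stop plate is 136 mm wide, 6 mm thick, its top 105 mm above the bench. A caddy against it stands lengthways on the track with its origin 75 mm from here along x
- caddy_a: open plywood tool caddy, 150 mm long (x), 106 mm wide (y), 128 mm high, about 0.6 kg, origin at the centre of its underside. Sides 56 mm high; end boards 12 mm thick, 106 mm wide up to 66 mm, then 46 mm wide; tools inside lower than 56 mm. The first on the track: nearer to the end stop. Pushed along, a caddy rolls on for several cm when let go
- caddy_a_grip (a point): middle of this caddy's handle: a round wooden bar 22 mm thick, 126 mm free length along the caddy's x between the end boards, its axis 108 mm above the underside; it can be pinched from above
- caddy_b: open plywood tool caddy, 150 mm long (x), 106 mm wide (y), 128 mm high, about 0.6 kg, origin at the centre of its underside. Sides 56 mm high; end boards 12 mm thick, 106 mm wide up to 66 mm, then 46 mm wide; tools inside lower than 56 mm. The second on the track: behind caddy_a, farther from the end stop
- caddy_b_grip (a point): middle of this caddy's handle: a round wooden bar 22 mm thick, 126 mm free length along the caddy's x between the end boards, its axis 108 mm above the underside; it can be pinched from above
- standing_drum: a plaster drum like the others but standing on end (90 mm diameter, 110 mm high), origin under its centre; a bystander beyond the track's end
- dummy: round steel mallet standing on its head, 70 mm across, 152 mm high, origin under its centre; a bystander
- marble_block: block of marble 85 x 65 x 50 mm high, origin under its centre; a bystander between the robot, the mat and the track
- rasp: flat steel rasp with a wooden handle, 220 mm long, 20 mm high, lying near the robot on the right; a bystander
- dust_brush: brush 220 mm long lying beyond the track; a bystander
- rubbing_stone: brick-coloured stone 100 x 35 x 25 mm high, origin under its centre, beyond the track; a bystander
- water_cup: white cup 90 mm across and high, origin under its centre, between the robot and the track; a bystander

How it is judged:
By the outcome, as a careful person would: the job done as asked, in the order asked, and still so for the second after the job is handed in, with the robot touching nothing.
Of drum1, drum2, drum3 only 2 to 3 are there at a start; the rules pass over those that are not, and their reading is None.
At some moment in a run one of caddy_a, caddy_b may be knocked a few centimetres aside while the robot is not near it.
It also fails if it takes over 210 s, if anything falls off the work surface, if the arm or the gripper's body presses on something with over 40 N, if the wrist force passes 120 N, or if a joint passes its speed limit or range.

ROBOT

A 7-joint arm with a two-finger parallel gripper is mounted at the origin on the work surface. World frame = base frame: x ahead of the robot, y to its left, z up, the work surface at z = 0. Lengths are in m, angles in rad, forces in N, time in s.
With the tool pointing down it reaches from about 0.425 to 1.025 m from the base axis. Payload 3.6 kg.
Tool frame: the origin (TCP) lies midway between the tips of the shut fingers; the grasp point (between the pads) lies 19 mm behind it; z points along the fingers, y is the line along which they close (so a half turn about z gives the same grasp; the last joint's range is limited). The gripper opens to 85 mm and grips with 20 to 120 N. Pads are 22 mm wide; open, the fingers measure 114 mm over their backs; the gripper's body (76 mm by 85 mm) begins 54 mm behind the grasp point. The pads swing forward as they close: fully open they stand 13 mm farther back than shut.
Start: joints at [-0.093, 0.591, 0.048, 1.609, -0.033, 0.943, -0.034], TCP at [0.725, 0, 0.231] pointing down, gripper open.
Joint ranges: [-2.69, 2.69], [-0.47, 2.24], [-1.27, 1.36], [0.19, 2.51], [-1.53, 4.68], [0.08, 2.07], [-3.09, 3.09]. Speed limits (rad/s): [2.57, 2.57, 3.14, 3.14, 3.14, 3.14, 3.14].

INTERFACE

Orientations are given as a rotation vector (axis times angle).
In Python, from plant import r, camrig, kinematics, observe gives the robot as it stands (r), with the cameras (camrig), the readings as plain functions and the kinematics (kinematics). Calls block until the motion is done:
- r.goto(position, orientation): joint-space move of the TCP to a pose.
- r.line_to(position, rotation=None, speed=0.15): straight line of the TCP; rotation=None keeps the orientation; speed is the mean speed in m/s.
- r.movej(angles): joint-space move.
- r.gripper_open() and r.clamp(grasp_force=None): open the fingers fully, or close them until they stop; grasp_force is the grip in N (None keeps the last).
- r.pause(seconds).
- kinematics.ik(position, orientation): joint angles nearest the present ones, or None.
- observe(): the state.
- camrig.grab_frame(name): name is "scene" or "side" or "wrist"; returns a dict with "pixels" (420x560x3 uint8, red, green, blue), "intrinsics" (3x3 intrinsics, pixels), "xyz" and "orientation" of the camera in the world. Camera axes: x right, y down, z forward; pixel columns grow to the right and rows downward; lengths in m; the calibration is good to about 2 mm. A picture is of the moment at which its call begins. There is no depth.
A pose or a line that the arm cannot do raises r.PlanningError and nothing moves.
- r.hand_in(): hands the job in; it is judged then, once.
The state is a dict: "time": time; "joints": joint angles; "joint_vel": joint speeds; "joint_efforts": joint torques, N m; "eef_pos": TCP position; "eef_rot": TCP orientation; "contact_force": force on the tool from outside, world axes, zero at the start; "ft_torque": the same for the moment, N m; "opening": finger opening in m; "grip_force": force on a finger pad.
Only numpy, scipy, OpenCV 4.12 (cv2) and the standard library are available. Lean on these libraries where they do the work, as an engineer would, in place of code of your own. Each camera call takes 0.05 s, during which the arm holds its last target. There are 200 camera calls.

## Working session

There is one attempt and no reset: what is moved stays moved. The work goes in short steps, each a Python script; the robot and the scene stay as the last script left them, time stands still between calls to the robot, and variables do not carry over. Pictures are saved under pics/ and viewed, at most 14 in all, crops included, and the job is handed in when it is done.

```bash
ls; mkdir -p pics
cat > h.py <<'E'
import numpy as np, cv2
from scipy.spatial.transform import Rotation as R
from plant import r, camrig, kinematics, observe
def snap(n,fn=None):
    f=camrig.grab_frame(n)
    if fn: cv2.imwrite('pics/'+fn,cv2.cvtColor(np.asarray(f['pixels'],np.uint8),cv2.COLOR_RGB2BGR))
    return f
def camR(f):
    o=np.array(f['orientation'])
    return o if o.shape==(3,3) else R.from_rotvec(o).as_matrix()
def ray(f,uv):
    d=camR(f)@np.linalg.inv(np.array(f['intrinsics']))@np.array([uv[0],uv[1],1.])
    return np.array(f['xyz']),d/np.linalg.norm(d)
def onz(f,uv,z):
    c,d=ray(f,uv); return c+d*(z-c[2])/d[2]
def tri(*obs):
    A=np.zeros((3,3));b=np.zeros(3)
    for f,uv in obs:
        c,d=ray(f,uv);P=np.eye(3)-np.outer(d,d);A+=P;b+=P@c
    return np.linalg.solve(A,b)
def proj(f,p):
    q=np.array(f['intrinsics'])@camR(f).T@(np.array(p)-np.array(f['xyz'])); return q[:2]/q[2]
def down(yaw):  # tool z down, tool y axis direction at angle: tool x at yaw
    return (R.from_euler('z',yaw)*R.from_rotvec([np.pi,0,0])).as_rotvec()
E
python3 - <<'E'
from h import *
for n in('scene','side','wrist'):
    f=snap(n,n+'0.png'); print(n,f['xyz'],f['orientation'],np.array(f['intrinsics']).tolist())
s=observe();print(s)
E
```

```text
pics
plant.py
scene [1.19693658 0.74057006 0.80171867] [-0.86498205 -2.35695643  1.24450317] [[401.713766125856, 0.0, 282.70231705594284], [0.0, 401.713766125856, 210.01923179611202], [0.0, 0.0, 1.0]]
side [ 0.4438789  -0.7264923   0.96764409] [-2.4490854   0.21256324 -0.07018886] [[426.3501871411553, 0.0, 282.20575128045556], [0.0, 426.3501871411553, 206.1883940306465], [0.0, 0.0, 1.0]]
wrist [0.72458487 0.08371727 0.37384158] [ 2.80643461e+00 -1.17800358e-04 -2.74768285e-03] [[343.02637102217363, 0.0, 283.4348939142344], [0.0, 343.02637102217363, 205.94263500844656], [0.0, 0.0, 1.0]]
{'time': 0.15, 'joints': array([-0.09348072,  0.59191952,  0.04832019,  1.60953947, -0.03328738,
        0.94268713, -0.03372015]), 'joint_vel': array([-0.00079622, -0.00298618,  0.00134458, -0.00224883, -0.0007794 ,
        0.00125983, -0.00049752]), 'joint_efforts': array([ 2.83839137e-03, -5.49247491e+01,  1.54947661e+00, -1.98453355e+01,
        9.54968476e-03,  5.72513367e-03,  5.49048636e-06]), 'eef_pos': array([ 7.24356247e-01, -1.01049975e-05,  2.30391321e-01]), 'eef_rot': array([-2.22058185e+00, -2.22066904e+00,  2.06419857e-03]), 'contact_force': array([-0.45342421,  0.52503054, -0.91464814]), 'ft_torque': array([-0.04046194,  0.04007851, -0.03621677]), 'grip_force': 0.0, 'opening': 0.08531401095664846}
```

View pics/scene0.png

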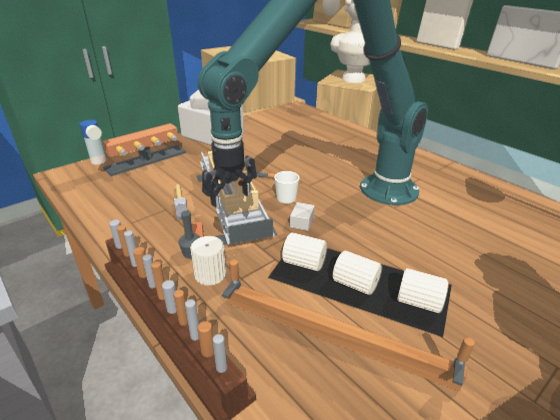

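View pics/side0.png

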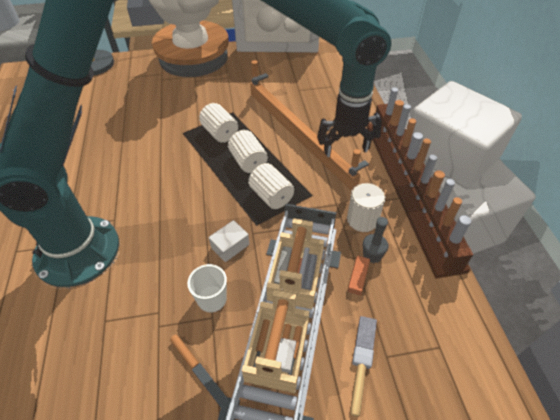

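Three drums lie on the mat (scene: about (305,250), (357,272), (424,290)), and the rail lies beyond them. The track is lower left in that view. In the side view its stop is at about (305,213) and the caddies' handles at (297,245) and (272,325). Next I'll measure the mat and drums from both views.

```bash
cat > meas.py <<'E'
from h import *
def masks(f,poly):
    im=np.asarray(f['pixels'],np.uint8); hsv=cv2.cvtColor(im,cv2.COLOR_RGB2HSV)
    m=np.zeros(im.shape[:2],np.uint8); cv2.fillPoly(m,[np.array(poly)],255)
    blk=cv2.inRange(im,(0,0,0),(45,45,45))&m
    wh=cv2.inRange(hsv,(0,0,120),(179,75,255))&m
    return cv2.morphologyEx(blk,cv2.MORPH_OPEN,np.ones((3,3))),cv2.morphologyEx(wh,cv2.MORPH_OPEN,np.ones((3,3)))
def blobs(m,amin=400):
    cs,_=cv2.findContours(m,cv2.RETR_EXTERNAL,cv2.CHAIN_APPROX_NONE)
    return [c[:,0,:] for c in cs if cv2.contourArea(c)>amin]
def big(m): return max(blobs(m,50),key=lambda c:cv2.contourArea(c))
E
python3 - <<'E'
from meas import *
fs,fd=snap('scene'),snap('side')
P={'s':(fs,[(265,225),(320,225),(465,265),(465,335),(440,335),(262,290)]),'d':(fd,[(170,130),(200,95),(240,95),(325,195),(262,228)])}
pts=[]
for k,(f,p) in P.items():
    b,w=masks(f,p)
    cv2.imwrite(f'pics/m{k}.png',np.hstack([b,w]))
    bb=np.vstack(blobs(b,30)); q=np.array([onz(f,u,.001)[:2] for u in bb]); 
    print(k,cv2.minAreaRect(q.astype(np.float32)*1000)); pts.append(q)
    for c in blobs(w,300):
        M=cv2.moments(c);u=(M['m10']/M['m00'],M['m01']/M['m00']); print(k,np.round(u,1),M['m00'],np.round(onz(f,u,.05),3), cv2.minAreaRect(c))
print(cv2.minAreaRect((np.vstack(pts)*1000).astype(np.float32)))
E
python3 -c "
import cv2,numpy as np
cv2.imwrite('pics/mm.png',cv2.resize(np.vstack([cv2.imread('pics/ms.png',0),cv2.imread('pics/md.png',0)]),(784,588)))"
```

```text
s ((463.1075134277344, 253.57040405273438), (110.41277313232422, 209.09671020507812), 27.3221435546875)
s [423.  290.1] 1546.0 [0.424 0.418 0.05 ] ((423.02691650390625, 290.234619140625), (47.36113357543945, 35.17002868652344), 15.255118370056152)
s [356.7 271.8] 1410.5 [0.504 0.261 0.05 ] ((356.3793029785156, 271.5517272949219), (46.42383575439453, 33.4251594543457), 21.801406860351562)
s [304.1 251. ] 1221.0 [0.554 0.105 0.05 ] ((303.7353515625, 251.058837890625), (42.6862678527832, 31.28709602355957), 14.03624439239502)Traceback (most recent call last):
  File "<stdin>", line 8, in <module>
    return _nx.concatenate(arrs, 0, dtype=dtype, casting=casting)
           ~~~~~~~~~~~~~~~^^^^^^^^^^^^^^^^^^^^^^^^^^^^^^^^^^^^^^^
ValueError: need at least one array to concatenate
```

View pics/mm.png

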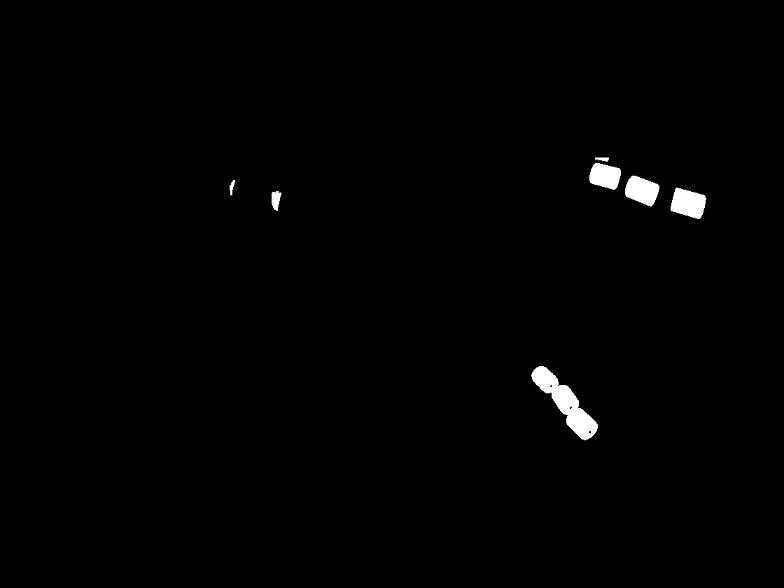

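The mask picture shows clean drum blobs in both views, but the mat threshold is too dark. I'll raise it.

```bash
sed -i 's/blk=.*/blk=cv2.inRange(hsv,(0,0,0),(179,255,75))\&m/' meas.py
cat > m2.py <<'E'
from meas import *
fs,fd=snap('scene'),snap('side')
im=np.asarray(fs['pixels']);print(im[266,322],im[300,340],im[315,440],np.asarray(fd['pixels'])[150,205])
P={'s':(fs,[(265,225),(320,225),(465,265),(465,335),(440,335),(262,290)]),'d':(fd,[(170,130),(200,95),(240,95),(325,195),(262,228)])}
pts=[];cen={}
for k,(f,p) in P.items():
    b,w=masks(f,p)
    bb=np.vstack(blobs(b,15)); q=np.array([onz(f,u,.001)[:2] for u in bb]); 
    print(k,cv2.minAreaRect(q.astype(np.float32)*1000)); pts.append(q)
    cv2.imwrite(f'pics/b{k}.png',b)
    w=cv2.morphologyEx(w,cv2.MORPH_CLOSE,np.ones((3,3)));
    for c in blobs(w,300):
        M=cv2.moments(c);u=(M['m10']/M['m00'],M['m01']/M['m00']); cen.setdefault(k,[]).append(u); print(k,np.round(u,1),M['m00'],np.round(onz(f,u,.045),3), cv2.boundingRect(c))
print(cv2.minAreaRect((np.vstack(pts)*1000).astype(np.float32)))
E
python3 m2.py; python3 -c "
import cv2,numpy as np
cv2.imwrite('pics/mm2.png',cv2.resize(np.vstack([cv2.imread('pics/bs.png',0)[200:350,200:500],cv2.imread('pics/bd.png',0)[85:235,100:400]]),(600,600)))"
```

```text
[92 89 83] [46 44 47] [54 55 54] [52 45 41]
s ((483.15576171875, 258.5596923828125), (196.79190063476562, 476.5244445800781), 24.347322463989258)
s [423.  290.1] 1546.0 [0.419 0.416 0.045] (398, 268, 51, 45)
s [356.7 271.8] 1410.5 [0.499 0.258 0.045] (333, 251, 49, 44)
s [304. 251.] 1220.0 [0.55  0.101 0.045] (282, 233, 45, 38)
d ((487.0065612792969, 242.94580078125), (195.12850952148438, 493.529296875), 24.615440368652344)
d [247.9 155.5] 3334.0 [0.499 0.234 0.045] (199, 103, 95, 106)
((487.0946960449219, 247.0731658935547), (199.02926635742188, 500.888427734375), 24.535600662231445)
```

View pics/mm2.png

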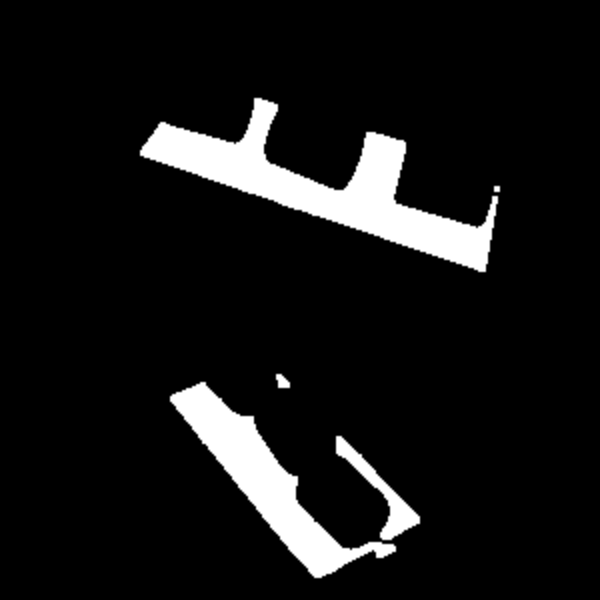

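The mat is clean in the scene view: centre about (0.483,0.259), 197x477 mm, yaw 24.4°. I'll split the drums in the side view and triangulate them, then plan the first push.

```bash
cat >> h.py <<'E'
MAT=np.array([.484,.258]); MY=np.radians(24.4)
EX=np.array([np.cos(MY),np.sin(MY)]); EY=np.array([-EX[1],EX[0]])
def mat2w(x,y,z): return np.r_[MAT+x*EX+y*EY,z]
def w2mat(p): d=np.array(p[:2])-MAT; return np.array([d@EX,d@EY])
E
cat > m3.py <<'E'
from meas import *
def drums(verbose=1):
    out=[]
    fs,fd=snap('scene'),snap('side')
    _,w=masks(fs,[(265,225),(320,225),(465,265),(465,335),(440,335),(262,290)])
    _,v=masks(fd,[(170,130),(200,95),(240,95),(325,195),(262,228)])
    k=cv2.getStructuringElement(cv2.MORPH_ELLIPSE,(17,17))
    v=cv2.erode(v,k)
    cen=lambda c:np.array(cv2.minEnclosingCircle(c)[0])
    A=sorted([cen(c) for c in blobs(w,300)],key=lambda u:u[0]); B=sorted([cv2.minAreaRect(c)[0] for c in blobs(v,5)],key=lambda u:-u[1])
    print(np.round(A),np.round(B))
    for a,b in zip(A,B):
        p=tri((fs,a),(fd,b)); out.append(p); print(p.round(3),w2mat(p).round(3),'scene-only',w2mat(onz(fs,a,.045)).round(3),'side-only',w2mat(onz(fd,b,.045)).round(3))
    return out
if __name__=='__main__':
    drums()
    for y in(-.17,0,.17):
        for x in(-.11,.1):
            print(x,y,kinematics.ik(mat2w(x,y,.022),down(MY)), kinematics.ik(mat2w(x,y,.022),down(MY+np.pi)))
E
python3 m3.py
```

```text
[[304. 251.]
 [357. 272.]
 [422. 290.]] [[268. 182.]
 [245. 146.]
 [216. 119.]]
[0.548 0.105 0.048] [-0.005 -0.166] scene-only [-0.004 -0.17 ] side-only [-0.005 -0.159]
[0.499 0.264 0.051] [ 0.016 -0.001] scene-only [ 0.016 -0.006] side-only [0.017 0.013]
[0.417 0.417 0.048] [0.004 0.172] scene-only [0.006 0.169] side-only [0.005 0.181]
-0.11 -0.17 [-0.30474385  0.66066142  0.10694956  2.3266034  -0.3972615   0.17012503
 -0.97301264] [-0.09309729  0.65757987 -0.17719518  2.31772692  0.55952815  0.20439528
  1.21265613]
0.1 -0.17 [-0.45075174  0.79575585  0.24266227  1.87317567 -0.35611026  0.51482468
 -1.11107036] [-0.04610865  0.80417675 -0.36261884  1.85368166  0.49072837  0.57298167
  1.27118513]
-0.11 0 [-0.67698035  0.65351638  0.09140736  2.36704477 -0.42521971  0.1349397
 -1.32747033] [-0.50291542  0.64941619 -0.14159777  2.35990534  0.55980314  0.16141234
  0.82675908]
0.1 0 [-0.71496383  0.78592858  0.2450854   1.90404183 -0.36942531  0.49543613
 -1.35662696] [-0.31336134  0.79165827 -0.34931861  1.88490407  0.48534067  0.54920641
  1.0099901 ]
-0.11 0.17 [-1.06398248  0.67355191  0.14402844  2.27290183 -0.42451736  0.21911723
 -1.68053416] [-0.76301391  0.67474345 -0.26276122  2.25999923  0.6376421   0.27606697
  0.40732827]
0.1 0.17 [-0.96897273  0.81226199  0.25823412  1.83099404 -0.36563894  0.5450108
 -1.61779454] [-0.57312275  0.81578065 -0.34275872  1.81162751  0.45370787  0.59248685
  0.79929815]
```

```bash
cat > push.py <<'E'
import sys
from h import *
def push(y,x0=-.09,xe=.085,z=.02,fmax=7):
    rot=down(MY+np.pi)
    r.goto(mat2w(x0,y,.2),rot); r.line_to(mat2w(x0,y,z),rot,speed=.12)
    f0=np.array(observe()['contact_force'])
    r.line_to(mat2w(-.03,y,z),speed=.06); print('F',np.round(np.array(observe()['contact_force'])-f0,1))
    r.line_to(mat2w(xe,y,z),speed=.06)
    x=xe
    while x<.118:
        r.pause(.1); f=(np.array(observe()['contact_force'])-f0)
        if -(f[:2]@EX)>fmax: break
        x+=.003; r.line_to(mat2w(x,y,z),speed=.03)
    print('end x',round(x,3),f.round(1),observe()['eef_pos'],w2mat(observe()['eef_pos']).round(4))
    r.pause(.4)
    r.line_to(mat2w(x-.03,y,z),speed=.02); r.line_to(mat2w(x-.05,y,.2),speed=.15)
    print('t',observe()['time'])
if __name__=='__main__':
    push(float(sys.argv[1])); snap('scene',sys.argv[2])
E
python3 push.py -.166 p1.png
```

```text
F [ 0.1 -0.4 -0. ]
end x 0.106 [-9.7 -2.3  6.3] [0.64441854 0.14918263 0.01950669] [ 0.1011 -0.1654]
t 12.6167
```

View pics/p1.png

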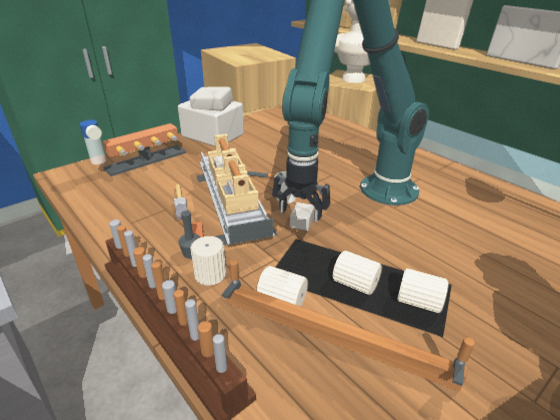

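Drum 1 (scene, about (283,286)) lies against the rail, parallel to it. On to the next two.

```bash
python3 push.py 0.0 p2.png; python3 push.py .173 p3.png
python3 - <<'E'
from h import *
r.goto([.50,0.1,.45],down(MY+np.pi)) 
print(observe()['time']); snap('side','p3d.png')
a=cv2.imread('pics/p3.png')[200:400,180:520];
cv2.imwrite('pics/p3c.png',cv2.resize(a,(782,460)))
E
```

```text
F [-1.5 -0.8 -0.6]
end x 0.103 [-9.8 -4.6  7. ] [0.57386245 0.29713917 0.01951747] [ 0.098  -0.0015]
t 24.025
F [-0.4  0.6  0.3]
end x 0.106 [-9.3 -3.9  7.3] [0.50500898 0.45748771 0.01968087] [0.1015 0.173 ]
t 35.8
37.4083
```

View pics/p3c.png

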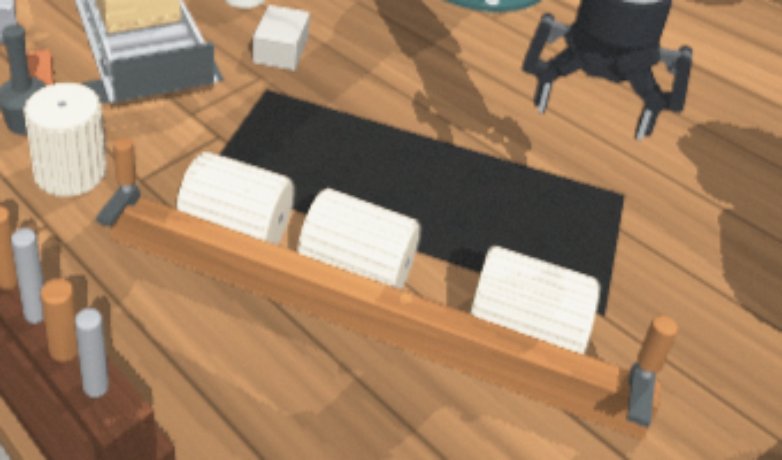

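View pics/p3d.png

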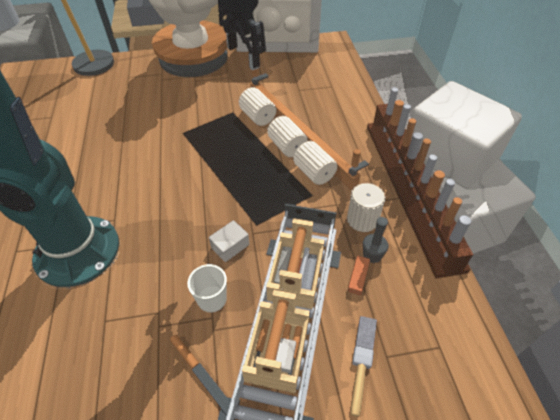

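All three drums lie along the rail and the mat is clear. The side view shows the caddies close together, with caddy_a's handle from (302,235) to (290,290), caddy_b's behind it, and the stop at about (310,213). I'll re-measure the open mat, rough out the track, and check the drums against the rail.

Run:
```python
from meas import *
fs,fd=snap('scene'),snap('side')
for f,p in((fs,[(265,225),(320,225),(465,265),(465,335),(440,335),(262,290)]),(fd,[(170,130),(200,95),(240,95),(325,195),(262,228)])):
    b,w=masks(f,p); q=np.array([onz(f,u,.001)[:2] for u in big(b)])*1000; print(cv2.minAreaRect(q.astype(np.float32)))
for n,u,z in(('a0',(302,235),.178),('a1',(290,290),.178),('b0',(283,302),.178),('b1',(266,362),.178),('stopL',(286,206),.105),('stopR',(337,213),.105)):
    print(n,onz(fd,u,z).round(3))
print('marble',onz(fd,(230,240),.03).round(3),'cup',onz(fd,(208,288),.06).round(3))
```

```text
((482.7366943359375, 258.5329284667969), (196.3201904296875, 476.72003173828125), 24.41921615600586)
((487.75146484375, 244.18997192382812), (198.5262908935547, 494.927978515625), 24.356027603149414)
a0 [ 0.581 -0.182  0.178]
a1 [ 0.529 -0.313  0.178]
b0 [ 0.51  -0.337  0.178]
b1 [ 0.458 -0.451  0.178]
stopL [ 0.571 -0.033  0.105]
stopR [ 0.696 -0.079  0.105]
marble [ 0.414 -0.062  0.03 ] cup [ 0.35  -0.213  0.06 ]
```

```bash
cat >> h.py <<'E'
ST=np.array([.634,-.056]); TY=np.radians(-110.2)   # stop centre, track x yaw
TX=np.array([np.cos(TY),np.sin(TY)]); TN=np.array([-TX[1],TX[0]])
def tr2w(x,y,z): return np.r_[ST+x*TX+y*TN,z]
def w2tr(p): d=np.array(p[:2])-ST; return np.array([d@TX,d@TN])
E
cat > look.py <<'E'
from h import *
# orange handle finder in wrist views
def omask(f):
    im=np.asarray(f['pixels'],np.uint8);h=cv2.cvtColor(im,cv2.COLOR_RGB2HSV);return im,h
E
python3 - <<'E'
from h import *
for yaw in (TY,TY+np.pi):
  for d in(.49,.075,.3): print(kinematics.ik(tr2w(d,0,.132),down(yaw)))
# wrist view over caddies
r.goto(tr2w(.30,0,.42),down(TY+np.pi)); f=snap('wrist','w1.png'); print(f['xyz'],w2tr(f['xyz']),observe()['joints'],observe()['time'])
E
```

```text
[ 1.40231093  0.91891476 -1.07556143  1.71998282  0.90994387  1.08855625
  2.81013702]
[ 0.48231843  0.63199536 -0.50518359  1.90639203  0.45018857  0.7169029
  2.50226197]
[ 0.77975435  0.62286849 -0.4110218   1.89184469  0.36943238  0.7016818
  2.94101899]
[ 0.82564389  0.66200665 -0.08099468  1.74735925  0.07421607  0.73518934
  0.35405738]
[ 0.2006205   0.58540397 -0.09742213  1.91942644  0.09000805  0.64089201
 -0.30543144]
[ 0.56555527  0.59329178 -0.10119135  1.90187095  0.09334914  0.65090699
  0.05466936]
[ 0.5603008  -0.25754121  0.56374087] [0.21459322 0.00042564] [ 0.5912983   0.31417087 -0.13409099  1.60623699  0.04289774  1.22399517
  0.09972209] 39.225
```

View pics/w1.png

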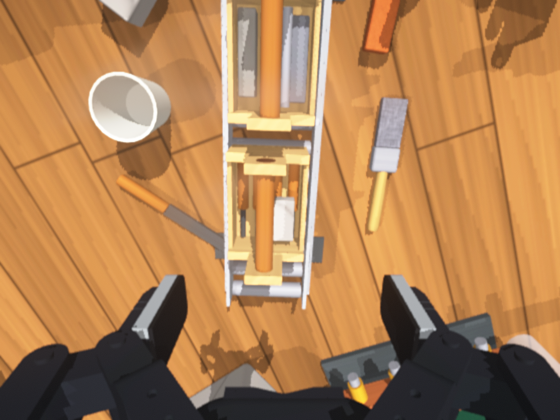

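The wrist view shows caddy_b's handle from (264,170) to (264,270), its rear board at row 270 and only two rollers behind it. Caddy_a is at rows 0–130. I'll compute the rear board's place and push.

Run:
```python
from h import *
f=snap('wrist')
for n,u,z in(('b rear top edge',(263,273),.198),('b front',(263,158),.198),('a rear',(264,126),.198),('b handle rear',(264,262),.178),('railL end',(231,300),.082),('railR',(305,300),.082)):
    print(n,w2tr(onz(f,u,z)).round(3))
```

```text
b rear top edge [ 0.427 -0.024]
b front [ 0.287 -0.021]
a rear [ 0.253 -0.02 ]
b handle rear [ 0.423 -0.023]
railL end [ 0.545 -0.085]
railR [0.545 0.037]
```

```bash
cat > pushb.py <<'E'
from h import *
f=snap('wrist')
m0=(onz(f,(221,5),.082)+onz(f,(330,5),.082))/2; m1=(onz(f,(230,300),.082)+onz(f,(306,300),.082))/2
d=(m1-m0)[:2]; print(m0,m1,np.degrees(np.arctan2(d[1],d[0])), w2tr(m0),w2tr(m1))
off=-.022
rot=down(TY+np.pi); z=.132
r.clamp(20)
r.goto(tr2w(.475,off,.30),rot); r.line_to(tr2w(.475,off,z),rot,speed=.15)
f0=np.array(observe()['contact_force'])
r.line_to(tr2w(.345,off,z),speed=.07)
x=.345
while x>.27:
    r.pause(.1); F=np.array(observe()['contact_force'])-f0
    if F[:2]@TX>4: break
    x-=.003; r.line_to(tr2w(x,off,z),speed=.03)
print('end',x,F.round(1),w2tr(observe()['eef_pos']))
r.pause(.5); r.line_to(tr2w(x+.02,off,z),speed=.03); r.line_to(tr2w(x+.03,off,.3),speed=.2); r.gripper_open()
r.goto(tr2w(.14,off,.42),rot); g=snap('wrist','w2.png'); snap('side','s2.png');print(w2tr(g['xyz']),observe()['time'])
E
python3 pushb.py
```

```text
[ 0.58402315 -0.16446789  0.082     ] [ 0.42316963 -0.5597519   0.082     ] -112.1429569430633 [ 0.11905328 -0.00944916] [ 0.54556699 -0.02391821]
end 0.31199999999999994 [-4.  -4.5  1.9] [ 0.31478457 -0.02251395]
[ 0.05821693 -0.02144021] 52.3
```

View pics/w2.png

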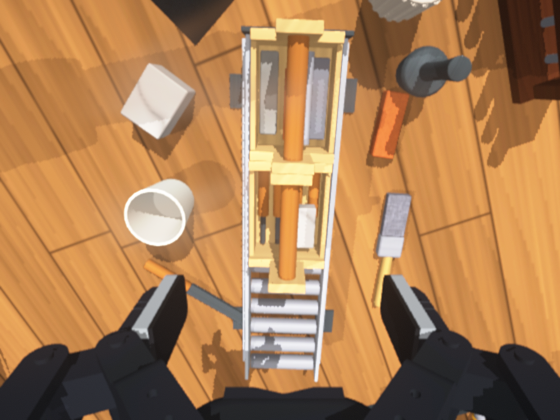

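Caddy_a stands against the stop (its board at row ~27, stop plate at 30) with caddy_b right behind it. Next I'll triangulate the handle axis from two wrist places.

```bash
cat > look.py <<'E'
from h import *
def handle(f,p,L=.055):
    """centre px of the handle bar around expected world point p (bar along track/mat dir v)"""
    im=np.asarray(f['pixels'],np.uint8);h=cv2.cvtColor(im,cv2.COLOR_RGB2HSV)
    return im,h
def bar(f,p,v,hw=.03,L=.045):
    im=np.asarray(f['pixels'],np.uint8);h=cv2.cvtColor(im,cv2.COLOR_RGB2HSV)
    n=np.array([-v[1],v[0],0]);v=np.r_[v,0]
    poly=np.array([proj(f,p+a*L*v+b*hw*n) for a,b in((1,1),(1,-1),(-1,-1),(-1,1))]).astype(np.int32)
    m=np.zeros(h.shape[:2],np.uint8);cv2.fillPoly(m,[poly],255)
    o=cv2.inRange(h,(5,170,110),(18,255,255))&m
    o=cv2.morphologyEx(o,cv2.MORPH_OPEN,np.ones((5,5)))
    n_,lab,st,ce=cv2.connectedComponentsWithStats(o); k=1+np.argmax(st[1:,4]); ys,xs=np.nonzero(lab==k)
    vx,vy,x0,y0=cv2.fitLine(np.c_[xs,ys].astype(np.float32),cv2.DIST_L2,0,.01,.01).ravel()
    return np.array([vx,vy]),np.array([x0,y0]),st[k]
def axis(f1,l1,f2,l2):
    """3D line as intersection of two planes"""
    N=[];
    for f,(d,c,_) in((f1,l1),(f2,l2)):
        n=np.cross(ray(f,c)[1],ray(f,c+50*d)[1]); N.append(n/np.linalg.norm(n))
    D=np.cross(*N);D/=np.linalg.norm(D)
    # point on both planes
    A=np.array([N[0],N[1],D]);b=[N[0]@np.array(f1['xyz']),N[1]@np.array(f2['xyz']),D@np.array(f1['xyz'])]
    return np.linalg.solve(A,b),D
E
python3 - <<'E'
from look import *
off=-.022
im=np.asarray(snap('wrist')['pixels'],np.uint8);h=cv2.cvtColor(im,cv2.COLOR_RGB2HSV);print(h[100,288:306:4],h[100,252])
rot=down(TY+np.pi); p=tr2w(.075,-.005,.178)
F=[]
for dy in(-.08,.06):
    r.goto(tr2w(.14,off+dy,.40),rot); f=snap('wrist'); F.append((f,bar(f,p,TX)));print(F[-1][1])
P,D=axis(F[0][0],F[0][1],F[1][0],F[1][1])
t=(p-P)@D; print(P+t*D, D, np.degrees(np.arctan2(D[1],D[0])), w2tr(P+t*D))
cv2.imwrite('pics/w3.png',cv2.cvtColor(np.asarray(F[0][0]['pixels'],np.uint8),cv2.COLOR_RGB2BGR))
g=F[0][0]; print(observe()['time'])
E
```

```text
[[ 14 158 214]
 [ 15 161 235]
 [ 15 161 235]
 [ 14 160 233]
 [ 13 159 202]] [ 22  98 247]
(array([ 0.1673457 , -0.98589826], dtype=float32), array([368.393   , 103.148094], dtype=float32), array([ 347,   56,   44,   93, 2944], dtype=int32))
(array([ 0.19908851, -0.97998154], dtype=float32), array([237.34113, 135.20406], dtype=float32), array([226, 121,  24,  29, 642], dtype=int32))
[ 0.59462344 -0.13720393  0.1431489 ] [ 0.48295639  0.77802351 -0.40178669] 58.17014785576782 [ 0.08980598 -0.00891506]
53.4917
```

View pics/w3.png

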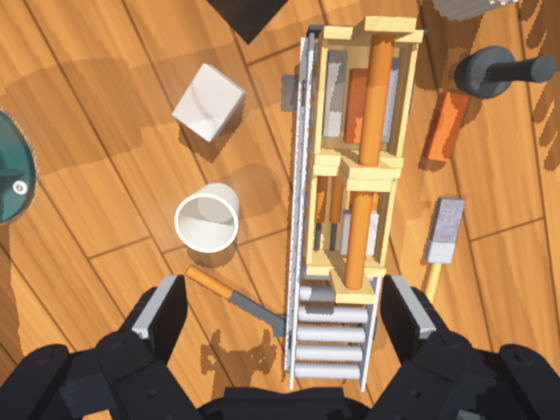

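The offset view shows caddy_a's handle from (380,40) to (370,165), with an orange tool beside it. The mask needs a looser saturation and a tighter hue.

```bash
sed -i 's/(5,170,110),(18,255,255)/(12,130,110),(18,255,255)/' look.py
cat > hand2.py <<'E'
from look import *
def measure(p,v,yaw,dys=(-.05,.05),back=.065,z=.40,ref=None):
    F=[];n=np.r_[-v[1],v[0],0]
    for dy in dys:
        q=p+np.r_[v,0]*back+n*dy; q[2]=z
        r.goto(q,down(yaw)); r.pause(.15); f=snap('wrist'); F.append((f,bar(f,p,v,hw=.022))); print(F[-1][1])
    P,D=axis(F[0][0],F[0][1],F[1][0],F[1][1]); D=D*np.sign(D[:2]@v)
    t=(p-P)@D; c=P+t*D; print('axis pt',c.round(4),'dir',D.round(3),'yaw',np.degrees(np.arctan2(D[1],D[0])).round(2))
    return c,D,F
if __name__=='__main__':
    p=tr2w(.075,-.007,.178)
    c,D,F=measure(p,TX,TY+np.pi); print(w2tr(c))
    for i,(f,_) in enumerate(F): cv2.imwrite(f'pics/h{i}.png',cv2.cvtColor(np.asarray(f['pixels'],np.uint8),cv2.COLOR_RGB2BGR))
E
python3 hand2.py
```

```text
(array([ 0.08160836, -0.99666446], dtype=float32), array([328.3534  , 102.830246], dtype=float32), array([ 315,   58,   28,   92, 1944], dtype=int32))
(array([0.02169828, 0.99976456], dtype=float32), array([232.80975, 103.72927], dtype=float32), array([ 221,   58,   26,   92, 2050], dtype=int32))
axis pt [ 0.5993 -0.123   0.1767] dir [-0.377 -0.924 -0.062] yaw -112.2
[ 0.07483517 -0.00939881]
```

Handle height 0.177 agrees with 70+108 mm, and yaw −112.2° agrees with the rails. I'll get the lengthways centre from the board edges, then grasp and lift.

```bash
cat > liftA.py <<'E'
from hand2 import *
rot=down(TY+np.pi)
r.goto(tr2w(.14,-.022,.42),rot); f=snap('wrist')
e0=onz(f,(300,20),.198); e1=onz(f,(292,166),.198); print('len',np.linalg.norm(e1-e0))
v=np.array([np.cos(np.radians(-112.2)),np.sin(np.radians(-112.2))])
c=np.array([.5993,-.123,.1767]); m=(e0+e1)/2; t=(m-c)[:2]@v; c[:2]+=t*v; print('grip',c,'mid of edges',m)
yaw=np.radians(-112.2)+np.pi; rot=down(yaw)
np.save('gripA.npy',c)
r.gripper_open(); r.goto(c+[0,0,.09],rot); r.line_to([c[0],c[1],c[2]-.019],rot,speed=.08)
print(observe()['contact_force'])
r.clamp(60); s=observe(); print('opening',s['opening'],s['grip_force'],s['eef_pos'])
r.line_to([c[0],c[1],c[2]+.03],speed=.1); s=observe(); print(s['opening'],s['contact_force'],s['time'])
snap('side','l1.png')
E
python3 liftA.py
```

```text
len 0.14183682061729497
grip [ 0.60222519 -0.11583203  0.1767    ] mid of edges [ 0.60175283 -0.11563927  0.198     ]
[-0.50164618 -0.27611407  0.89467714]
opening 0.020433514012205896 58.4850811958313 [ 0.60181459 -0.11569327  0.15792255]
0.020595862112904366 [-1.05785499  0.43309852 -6.43152864] 58.9667
```

```bash
cat > place.py <<'E'
import sys
from h import *
def place(x,y,ztouch=.089):
    rot=down(MY+np.pi/2)
    p=observe()['eef_pos']; r.line_to([p[0],p[1],.27],speed=.2)
    w0=np.array(observe()['contact_force'])[2]
    r.goto(mat2w(x,y,.27),rot); r.line_to(mat2w(x,y,.12),rot,speed=.12)
    z=ztouch+.006; r.line_to(mat2w(x,y,z),speed=.06)
    w0=np.array(observe()['contact_force'])[2]
    while z>ztouch-.008:
        r.pause(.1); dz=observe()['contact_force'][2]-w0
        if dz>2.5: break
        z-=.0015; r.line_to(mat2w(x,y,z),speed=.02)
    print('touch',z,dz,w2mat(observe()['eef_pos']))
    r.gripper_open(); r.pause(.2)
    r.line_to(mat2w(x,y,.25),speed=.12); print('t',observe()['time'])
if __name__=='__main__':
    place(float(sys.argv[1]),float(sys.argv[2]))
    snap('side',sys.argv[3]); snap('scene','s'+sys.argv[3])
E
python3 place.py 0 .115 pl1.png
```

```text
touch 0.0875 7.061034554680238 [7.22819685e-05 1.15289754e-01]
t 67.4917
```

View pics/pl1.png

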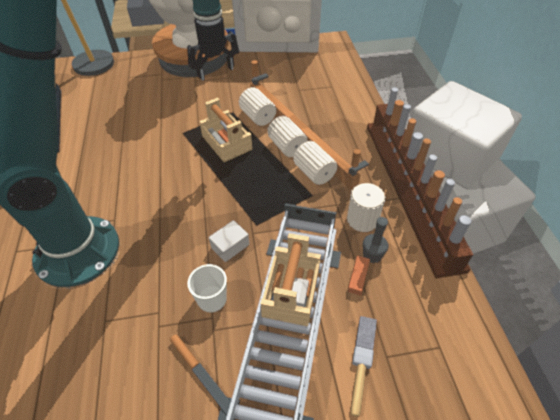

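Caddy_a stands lengthways on the mat (side, about (225,128)) and caddy_b is still on the track (about (290,275)). I'll push b to the stop with the refined track frame.

```bash
sed -i 's/^ST=.*/ST=np.array([.6306,-.0464]); TY=np.radians(-112.2)/' h.py
cat > pushb2.py <<'E'
from hand2 import *
rot=down(TY+np.pi); z=.132
r.goto(tr2w(.40,0,.42),rot); r.clamp(20)
r.goto(tr2w(.36,0,.30),rot); r.line_to(tr2w(.36,0,z),rot,speed=.15)
f0=np.array(observe()['contact_force'])
r.line_to(tr2w(.185,0,z),speed=.07)
x=.185
while x>.145:
    r.pause(.1); F=np.array(observe()['contact_force'])-f0
    if F[:2]@TX>4: break
    x-=.003; r.line_to(tr2w(x,0,z),speed=.03)
print('end',x,F.round(1),w2tr(observe()['eef_pos']))
r.pause(.5); r.line_to(tr2w(x+.02,0,z),speed=.03); r.line_to(tr2w(x+.03,0,.3),speed=.2); r.gripper_open()
p=tr2w(.075,0,.178)
c,D,F=measure(p,TX,TY+np.pi); print(w2tr(c))
r.goto(tr2w(.14,0,.42),rot); snap('wrist','w4.png');print(observe()['time'])
E
python3 pushb2.py
```

```text
end 0.16999999999999998 [-3.1 -5.5  1.1] [ 0.17239772 -0.00032256]
(array([ 0.14069305, -0.99005324], dtype=float32), array([335.22745,  95.91936], dtype=float32), array([ 321,   56,   37,   93, 2418], dtype=int32))
(array([0.00974063, 0.99995255], dtype=float32), array([232.35959 ,  95.966484], dtype=float32), array([ 210,   57,   47,   93, 3073], dtype=int32))
axis pt [ 0.6002 -0.1181  0.1916] dir [-0.432 -0.877 -0.212] yaw -116.23
[ 0.0778777 -0.0011036]
82.45
```

View pics/w4.png

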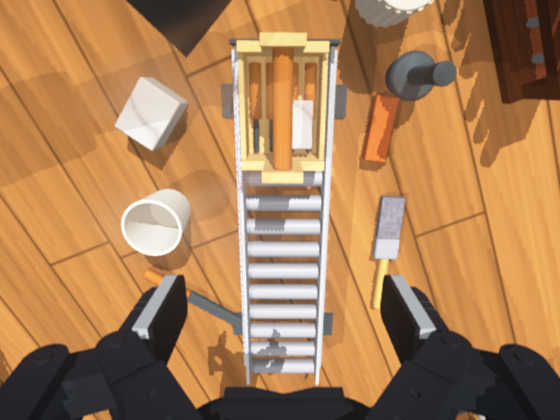

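Caddy_b is against the stop, its boards at rows 33–182 and its handle at column 283. Orange tools beside the handle contaminated the fit, so I'll redo it with a narrower window and a column profile of the central view.

```bash
cat > b2.py <<'E'
from look import *
f=snap('wrist')
e0=onz(f,(283,33),.198); e1=onz(f,(283,183),.198); print('edges',w2tr(e0),w2tr(e1),np.linalg.norm(e1-e0))
F=[];p=tr2w(.08,0,.178); rot=down(TY+np.pi)
for dy in(-.025,.025):
    r.goto(tr2w(.14,dy,.40),rot); r.pause(.15); g=snap('wrist'); F.append((g,bar(g,p,TX,hw=.0125))); print(F[-1][1])
P,D=axis(F[0][0],F[0][1],F[1][0],F[1][1]);D*=np.sign(D[:2]@TX); c=P+((p-P)@D)*D
print(c,D,np.degrees(np.arctan2(D[1],D[0])),w2tr(c))
E
python3 b2.py
```

```text
edges [7.38850684e-03 7.54952001e-05] [ 1.56792312e-01 -1.35561430e-05] 0.1494038321062377
(array([ 0.03738362, -0.999301  ], dtype=float32), array([303.76224, 106.41018], dtype=float32), array([ 292,   63,   26,   92, 2082], dtype=int32))
(array([ 0.00697007, -0.9999757 ], dtype=float32), array([257.38516 , 105.947365], dtype=float32), array([ 245,   63,   26,   92, 2090], dtype=int32))
[ 0.59877233 -0.119893    0.17680921] [-0.39973633 -0.91161202  0.095783  ] -113.67715873850452 [ 0.08007079 -0.00169965]
```

```bash
python3 - <<'E'
from h import *
rot=down(TY+np.pi); c=tr2w(.082,-.0005,.1768)
r.goto(c+[0,0,.09],rot); r.line_to([c[0],c[1],c[2]-.019],rot,speed=.08)
r.clamp(60); s=observe(); print('opening',s['opening'],s['grip_force'],s['eef_pos'])
r.line_to([c[0],c[1],c[2]+.03],speed=.1); s=observe(); print(s['opening'],s['contact_force'],s['time'])
E
python3 place.py 0 -.12 pl2.png
python3 - <<'E'
from h import *
r.goto([.5,-.15,.45],down(TY+np.pi)); print(observe()['time']); snap('side','f_side.png'); snap('scene','f_scene.png')
a=cv2.imread('pics/f_scene.png')[190:390,160:500]; b=cv2.imread('pics/f_side.png')[60:260,150:490]
cv2.imwrite('pics/f.png',cv2.resize(np.vstack([a,b]),(510,600)))
E
```

```text
opening 0.020328593695183597 58.440914154052734 [ 0.5984355  -0.12184003  0.15788995]
0.020364483613857592 [ 0.18016844 -0.76505898 -6.49126836] 86.8833
touch 0.0875 9.998226945212394 [-0.00019822 -0.12013418]
t 94.6
96.05
```

View pics/f.png

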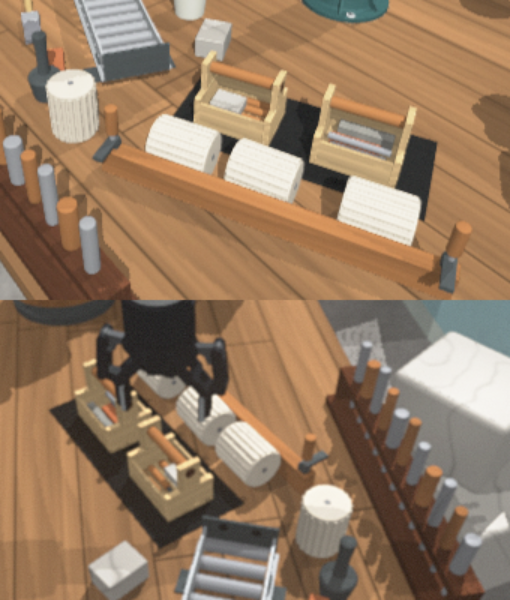

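Both caddies stand lengthways on the mat and the drums lie at the rail. One last check from straight above the rail face that the drums are snug.

Run:
```python
from h import *
r.goto(mat2w(.205,.066,.46),down(MY+np.pi/2)); r.pause(.2); f=snap('wrist','top.png'); print(observe()['time'],f['xyz'],w2mat(f['xyz']))
a=cv2.imread('pics/top.png')
for y in(-.27,-.2,0,.2): print(y,proj(f,mat2w(.205,y,.055)).round(),proj(f,mat2w(.115,y,.045)).round())
u=proj(f,mat2w(.205,0,.05)); c=int(u[0]); cv2.imwrite('pics/topc.png',cv2.resize(a[0:330,c-150:c+80],None,fx=1.8,fy=1.8,interpolation=cv2.INTER_CUBIC))
```

```text
98.45 [0.60895788 0.4778324  0.60386038] [0.20461084 0.14857712]
-0.27 [284. 318.] [238. 315.]
-0.2 [284. 286.] [236. 283.]
0 [284. 181.] [230. 180.]
0.2 [283.  49.] [223.  50.]
```

View pics/topc.png

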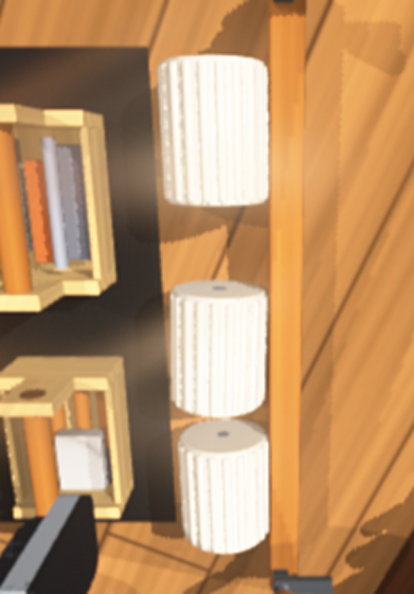

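Caddies and drums look right. The middle drum (crop edge at x≈266, rail at 271) seems to have a few mm of gap, so I'll measure that.

```bash
cat > gap.py <<'E'
from h import *
def gaps():
    f=snap('wrist'); im=np.asarray(f['pixels'],np.uint8); h=cv2.cvtColor(im,cv2.COLOR_RGB2HSV)
    w=cv2.inRange(h,(0,0,150),(179,70,255)); w[:,:215]=0; w[:,300:]=0
    cs,_=cv2.findContours(cv2.morphologyEx(w,cv2.MORPH_OPEN,np.ones((3,3))),cv2.RETR_EXTERNAL,cv2.CHAIN_APPROX_NONE)
    for c in cs:
        if cv2.contourArea(c)<800: continue
        c=c[:,0]; y0,y1=c[:,1].min(),c[:,1].max(); out=[]
        for v in np.linspace(y0+8,y1-10,6).astype(int):
            u=c[c[:,1]==v,0].max(); out.append(w2mat(onz(f,(u+.5,v),.045))[0]*1000)
        print('rows',y0,y1,'front edge x mm',np.round(out,1),'y ends',w2mat(onz(f,(250,y0),.07))[1].round(3),w2mat(onz(f,(250,y1),.07))[1].round(3))
if __name__=='__main__':
    gaps()
    f=snap('wrist'); im=np.asarray(f['pixels'],np.uint8)
    for v in(140,230): print(v,[tuple(map(int,im[v,u])) for u in range(276,292)])
E
python3 gap.py
```

```text
rows 335 392 front edge x mm [196.1 202.  202.  201.9 201.9 201.8] y ends -0.296 -0.438
rows 233 307 front edge x mm [197.3 200.8 200.7 200.7 200.6 196.7] y ends -0.086 -0.234
rows 156 231 front edge x mm [199.7 199.7 199.6 199.5 197.6 197.5] y ends 0.046 -0.082
rows 31 114 front edge x mm [202.1 202.  201.9 201.9 201.8 201.7] y ends 0.222 0.11
140 [(166, 114, 68), (165, 114, 67), (163, 111, 67), (160, 109, 65), (161, 110, 65), (161, 108, 64), (170, 108, 59), (211, 132, 65), (236, 155, 74), (241, 163, 77), (245, 172, 80), (248, 179, 83), (248, 178, 82), (246, 173, 79), (244, 170, 79), (244, 168, 78)]
230 [(172, 122, 78), (172, 122, 78), (171, 121, 78), (168, 120, 76), (165, 118, 76), (161, 113, 72), (174, 117, 70), (223, 144, 75), (243, 169, 84), (246, 173, 87), (246, 174, 86), (245, 174, 86), (244, 173, 85), (243, 170, 84), (242, 167, 82), (240, 165, 81)]
```

The middle drum has about 4–6 mm of gap and the one at y≈−0.16 about 2–3 mm. I'll nudge both again with closed fingers; there is room between the caddies and the drums.

```bash
cat > nudge.py <<'E'
from gap import *
rot=down(MY+np.pi)
def nudge(y,z=.03,fmax=5):
    r.goto(mat2w(.083,y,.25),rot); r.line_to(mat2w(.083,y,z),rot,speed=.12)
    f0=np.array(observe()['contact_force']); x=.088
    while x<.125:
        r.line_to(mat2w(x,y,z),speed=.03); r.pause(.15); F=np.array(observe()['contact_force'])-f0
        if -(F[:2]@EX)>fmax: break
        x+=.0015
    print('x',x,F.round(1),w2mat(observe()['eef_pos']))
    r.pause(.5); r.line_to(mat2w(x-.006,y,z),speed=.004); r.line_to(mat2w(.083,y,z),speed=.03); r.line_to(mat2w(.083,y,.25),speed=.15)
r.clamp(20)
nudge(-.018); nudge(-.155); r.gripper_open()
r.goto(mat2w(.205,.066,.46),down(MY+np.pi/2)); r.pause(.2); snap('wrist','top2.png'); gaps(); print(observe()['time'])
E
python3 nudge.py
```

```text
x 0.1015 [-6.  -2.7  4.9] [ 0.09912655 -0.01812188]
x 0.10300000000000001 [-4.8 -3.   4.3] [ 0.10123449 -0.15505861]
rows 336 392 front edge x mm [197.6 201.5 203.5 201.4 203.5 203.4] y ends -0.298 -0.437
rows 156 307 front edge x mm [200.8 199.  197.  200.3 202.  198. ] y ends 0.046 -0.233
rows 31 114 front edge x mm [201.5 201.4 201.4 201.3 201.2 201.2] y ends 0.222 0.11
124.9667
```

```bash
sed -i 's/^nudge(-.018).*/nudge(-.012,z=.036,fmax=14); r.gripper_open()/' nudge.py; python3 nudge.py
python3 - <<'E'
from h import *
f=snap('wrist');im=cv2.cvtColor(np.asarray(f['pixels'],np.uint8),cv2.COLOR_RGB2GRAY).astype(int)
# width of gap: columns between white falling edge and rail rising edge, by row
h=cv2.cvtColor(np.asarray(f['pixels'],np.uint8),cv2.COLOR_RGB2HSV)
for v in (45,60,75,90,105,170,180,190,200,210,220,245,255,265,275,285):
    row=h[v,255:300]; w=np.where((row[:,1]<90)&(row[:,2]>140))[0]; u0=255+w.max() if len(w) else None
    rr=[u for u in range(u0+1,300) if h[v,u,2]>200]; print(v,u0,rr[0] if rr else None,end=' | ')
E
```

```text
x 0.10750000000000001 [-12.9  -6.3  10.6] [ 0.09949321 -0.01243097]
rows 336 392 front edge x mm [197.5 201.4 203.4 203.4 203.4 203.4] y ends -0.298 -0.436
rows 157 307 front edge x mm [200.5 200.4 196.7 200.1 201.8 197.9] y ends 0.045 -0.233
rows 31 114 front edge x mm [201.  202.5 202.4 202.4 202.4 202.3] y ends 0.222 0.11
141.4667
45 282 284 | 60 282 284 | 75 282 284 | 90 282 283 | 105 282 283 | 170 281 283 | 180 281 284 | 190 281 283 | 200 281 283 | 210 280 283 | 220 280 283 | 245 281 283 | 255 282 284 | 265 282 284 | 275 282 284 | 285 282 284 |
```

The middle drum is now solidly against the rail, within about 1 px of the others. I'll check that nothing else moved since the last viewed picture, then hand in.

Run:
```python
from h import *
r.goto([.5,-.15,.45],down(TY+np.pi)); r.pause(.3)
for n in('scene','side'):
    a=cv2.imread(f'pics/f_{n}.png').astype(int); f=snap(n,f'g_{n}.png'); b=cv2.imread(f'pics/g_{n}.png').astype(int)
    d=(abs(a-b).max(2)>50).astype(np.uint8); k,_,st,_=cv2.connectedComponentsWithStats(d); print(n,d.sum(),[s.tolist() for s in st[1:] if s[4]>8])
print(observe()['time'])
```

```text
scene 105 [[254, 13, 20, 3, 21], [248, 63, 7, 8, 9], [282, 69, 2, 12, 12]]
side 52 [[0, 69, 7, 11, 18], [70, 176, 3, 12, 18]]
143.9667
```

Nothing but the arm itself differs.

```bash
python3 -c "
from h import *
print(r.hand_in())"
```

```text
the job is handed in; nothing more can be done
None
```

I handed the job in at about 144 s: the three drums lie along the stop rail (the middle one perhaps 1–2 mm off it by camera), both caddies were rolled to the end stop, lifted off and stood lengthways on the mat, and I saw no bystander moved.

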